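# Turn the raised leaf of a sign-sample book

## Task

The stiff-hinged sample book on the sign-shop bench has one rigid leaf left standing ajar. Push that leaf with the fingertips up and over the spine, then gently press it down until it lies fully flat on the other side, without pinching it, taking hold of it, or letting it slam. Leave the leaf lying beneath it and the things around the book as they are, and finish clear of everything.

Things in the scene. Friction and masses are not known exactly. Their poses are not given: they have to be found in the camera images.
- book: Sample book screwed to the bench, never moves: black base 170 (x, along the spine) x 350 (y) x 8 mm. Origin on the bench under the spine's middle; x runs along the spine (away from the robot at yaw 0), y from the raised leaf's start side (-y) to the side where it must end (+y), z up. Spine end posts at x = +-81 mm, 34 mm high. On +y lies a fixed leaf already turned, top 18 mm up.
- spine (a point): Middle of the 8 mm steel spine rod, 24 mm above the bench: a point on the hinge axis of the raised leaf, which runs along the book's x axis.
- leaf (a joint): Angle of the raised leaf about the spine: 0 = flat on the book's -y side, 1.57 = upright, 3.14 (its stop) = flat on the +y side. Starts between 0.45 and 1.0. The hinge is stiff (0.22 N m of friction, no spring): the leaf stays at any angle it is left at; 1 to 2.5 N at the free edge turns it. Its face (up at 0) bears a white disc; its plain dark back, under it at 0, is the side to push.
- leaf_edge (a point): Middle of the raised leaf's free edge, mid-thickness, 160 mm from the hinge axis. Leaf: aluminium sheet 150 mm wide (along the spine), from 14 to 160 mm from the axis, 4 mm thick, with a 2 mm sheet 134 x 130 mm on each side (8 mm in all; sheets end 7 mm short of the free edge), 0.12 kg. Flat on either side, its mid-plane is 24 mm and its top 28 mm above the bench.
- low (a joint): Angle of the lower leaf, which lies flat (0) beneath the raised one on the -y side; same size and stiffness, hinge axis 14 mm above the bench, top 18 mm above the bench (a 1 mm white disc on it adds to that). Must stay at 0.
- low_edge (a point): Middle of the lower leaf's free edge, 160 mm from the spine, 14 mm above the bench.
- jar_mid (a point): Bystander: clear jar with white cap, 60 mm across, 85 mm high, standing beyond the +x end of the book; point half-way up.
- tape_mid (a point): Bystander: brown roll of tape lying flat, 84 mm across, 24 mm high, beyond the +x end of the book; point at its centre.
- blank_mid (a point): Bystander: round dark wooden sign blank, 100 mm across, 16 mm thick, lying on the bench past the +y edge of the book; point at its centre.

How it is judged:
On the way:
1. the raised leaf is pushed up past upright (value of joint leaf above 1.65 rad).
At the end, for the whole second after the job is handed in: The leaf lies flat on the +y side (within 0.08 rad, 4.7 degrees, of its stop) and still, the lower leaf lies flat on its own side (within 0.1 rad), and jar, tape and sign blank are within 20 mm of where they started (value of joint leaf above 3.06 rad and velocity of joint leaf between -0.05 and 0.05 rad/s and value of joint low below 0.1 rad and distance of each of jar_mid, tape_mid, blank_mid from where it was at the start of the episode below 0.02 m); the robot touches nothing.
It fails at once if the leaf is pinched: the fingers press on both its sides at once (over 2 N each) (contact force between the fingers and leaf_c1 above 2 N and contact force between the fingers and leaf_c2 above 2 N).
It fails at once if the leaf is flung or slammed (over 4 rad/s) (velocity of joint leaf above 4 rad/s).
It fails at once if the lower leaf is lifted (over 0.2 rad) (value of joint low above 0.2 rad).
It fails at once if a bystander is pushed or lifted (over 30 mm) (distance of any of jar_mid, tape_mid, blank_mid from where it was at the start of the episode above 0.03 m).
It also fails if it takes over 42 s, if anything falls off the work surface, if the arm or the gripper's body presses on something with over 40 N, if the wrist force passes 120 N, or if a joint passes its speed limit or range.

## Robot

A 6-joint arm with a two-finger parallel gripper is mounted at the origin on the work surface. World frame = base frame: x ahead of the robot, y to its left, z up, the work surface at z = 0. Lengths are in m, angles in rad, forces in N, time in s.
With the tool pointing down it reaches from about 0.3 to 0.85 m from the base axis. Payload 5.4 kg.
Tool frame: the origin (TCP) lies on the centre line of the jaws, within the pads' length; the fingertips stand ahead of it and the grasp point (between the pads) lies 11 mm behind it (ctrl.tip_reach is the z of the fingertips in the tool frame, in m); z points along the fingers, x is the direction in which the jaws open and shut, and the axes are right-handed (so a half turn about z gives the same grasp; the last joint's range is limited). The gripper opens to 85 mm and grips with 20 to 120 N. Pads are 22 mm wide; open, the fingers measure 114 mm over their backs; the gripper's body (76 mm by 85 mm) begins 54 mm behind the grasp point. The pads swing forward as they close: fully open they stand 13 mm farther back than shut.
Start: joints at [-1.556, 0.158, 1.597, -0, 1.386, -0.21], TCP at [0.128, -0.561, 0.239] pointing down, gripper open.
Joint ranges: [-2.91, 2.91], [-0.94, 2.29], [0.18, 2.7], [-1.29, 4.43], [0.17, 2.64], [-3, 3]. Speed limits (rad/s): [2.57, 2.57, 3.14, 3.14, 3.14, 3.14].

## Interface

Orientations are given as a rotation vector (axis times angle).
In Python, from station import status, eyes, ctrl gives the robot as it stands. The module is installed in compiled form; this text tells all that it offers.
- The arm moves only by the tool play_rows, never from a script. Its argument "motion" is one flat list of numbers, 7 for each row, row after row: the turn, a rotation vector about the tool's x, y, z in rad, then the shift along the tool's x, y, z in m, then the finger opening in m, from 0 to 0.0854. A call has 1 to 10 rows; each row is the pose to reach, as a shift and turn from the pose commanded when the call began, along the tool's axes at that moment; what a row does not reach only later rows make up. A row lasts 1/8 s, in which the tool goes at most 62.5 mm and 10.7 degrees, less where a joint would pass 70% of its speed; a pose out of reach is approached as far as the arm can. A call with a gripper value outside its range is refused whole. The fingers move at their own pace and stop on an object; "newtons" is the grip in N (left out, the last holds). Time passes only in rows, so rows that repeat a pose let the fingers close. It gives the time, the measured TCP pose, the force and the opening at its end, in the units of the state.
- status.read_state(): the state, without advancing time (a new reading comes with each control period).
- eyes.grab_frame(name): name is "scene" or "top"; returns the picture (480x640x3 uint8, red, green, blue); there is no depth.
- eyes.calibration(name): a dict with "intrinsics" (3x3 intrinsics, pixels), "origin" and "orientation" of the camera in the world. Camera axes: x right, y down, z forward; pixel columns grow to the right and rows downward; lengths in m; the calibration is good to about 2 mm. A picture is of the moment at which its call begins. calibration takes no time and is no camera call.
- ctrl.hand_in(): hands the job in, once; it reports no verdict.
The state is a dict: "clock": time; "joints": joint angles; "dq": joint speeds; "tau": joint torques, N m; "eef_pos": TCP position; "orientation": TCP orientation; "ft_force": force on the tool from outside, world axes, zero at the start; "torque": the same for the moment, N m; "opening": finger opening in m.
Only numpy, scipy, OpenCV 4.12 (cv2) and the standard library are available. Lean on these libraries where they do the work, as an engineer would, in place of code of your own. Each camera call takes 0.05 s, during which the arm holds its last target.

## Working session

There is one attempt and no reset: what is moved stays moved. The work goes in short steps, Python scripts to look and compute and a tool call to move; the robot and the scene stay as the last step left them, time stands still between calls to the robot, and variables do not carry over. Pictures are saved under pics/ and viewed, and the job is handed in when it is done.

Besides the shell and the picture viewer there is one more tool, called after "Request:" as a command line: name --argument value ..., lists and objects as JSON in quotes. play_rows: Moves the arm, as the interface text tells. Its arguments: {"type":"object","properties":{"motion":{"type":"array","items":{"type":"number"}},"newtons":{"type":"number"}},"required":["motion"]}

```bash
mkdir -p pics; ls
python3 - <<'E'
from station import status, eyes, ctrl
import cv2
print(status.read_state()); print(ctrl.tip_reach)
for n in("scene","top"):
    im=eyes.grab_frame(n); cv2.imwrite(f"pics/{n}0.png",im[:,:,::-1]); c=eyes.calibration(n); print(n,c)
E
```

```text
pics
{'clock': 0.0, 'joints': array([-1.55608771e+00,  1.59073625e-01,  1.59821354e+00,  1.77563017e-06,
        1.38619297e+00, -2.10104082e-01]), 'dq': array([-0.00065616, -0.00112805, -0.00118538, -0.001099  ,  0.00026645,
       -0.00066562]), 'tau': array([-5.55006900e-04, -3.96000910e+01, -3.31431985e+01, -4.15722507e-04,
        8.27027980e-03, -6.92614606e-06]), 'eef_pos': array([ 0.12815013, -0.55994726,  0.23831243]), 'orientation': array([-2.45545859e+00,  1.95733372e+00,  1.87898219e-03]), 'ft_force': array([-0.644365  , -0.49768961, -0.14062967]), 'torque': array([ 0.00549869, -0.04559829,  0.04930519]), 'opening': 0.0850392564619743}
0.008
scene {'intrinsics': array([[453.8933728 ,   0.        , 320.85206614],
       [  0.        , 453.8933728 , 241.60136803],
       [  0.        ,   0.        ,   1.        ]]), 'origin': array([1.22467404, 0.05025715, 0.5636409 ]), 'orientation': array([-1.68946207, -1.67153393,  0.79214497])}
top {'intrinsics': array([[446.982842  ,   0.        , 324.41490463],
       [  0.        , 446.982842  , 247.85263501],
       [  0.        ,   0.        ,   1.        ]]), 'origin': array([0.57641523, 0.09614058, 0.88891297]), 'orientation': array([-2.2338115 ,  2.17623502, -0.0902533 ])}
```

View pics/scene0.png

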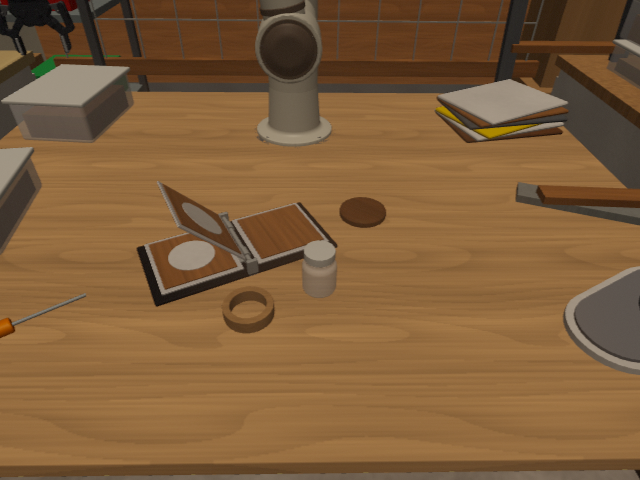

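View pics/top0.png

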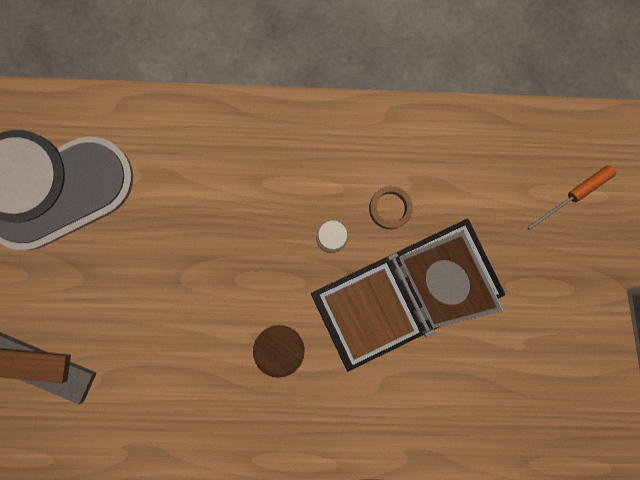

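```bash
cat > h.py <<'E'
import numpy as np
from scipy.spatial.transform import Rotation as R
from station import status, eyes, ctrl
def ray(n,p):
    c=eyes.calibration(n); d=np.linalg.inv(c["intrinsics"])@np.array([p[0],p[1],1.])
    return c["origin"], R.from_rotvec(c["orientation"]).as_matrix()@d
def onz(n,p,z):
    o,d=ray(n,p); return o+d*(z-o[2])/d[2]
def onplane(n,p,q,nn):
    o,d=ray(n,p); return o+d*(np.dot(q-o,nn)/np.dot(d,nn))
def proj(n,P):
    c=eyes.calibration(n); v=R.from_rotvec(c["orientation"]).as_matrix().T@(np.array(P)-c["origin"]); u=c["intrinsics"]@v; return u[:2]/u[2]
E
python3 - <<'E'
import cv2
for n,(x0,y0,x1,y1) in dict(scene=(130,170,350,310),top=(290,180,520,380)).items():
    im=cv2.imread(f"pics/{n}0.png")[y0:y1,x0:x1]; s=3.4 if n=="scene" else 3
    cv2.imwrite(f"pics/{n}0z.png",cv2.resize(im,None,fx=s,fy=s,interpolation=cv2.INTER_CUBIC))
E
```

```text
(no output)
```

View pics/scene0z.png

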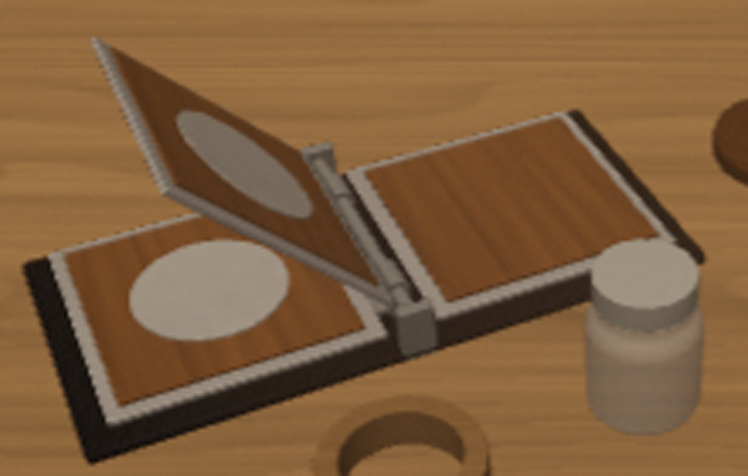

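View pics/top0z.png

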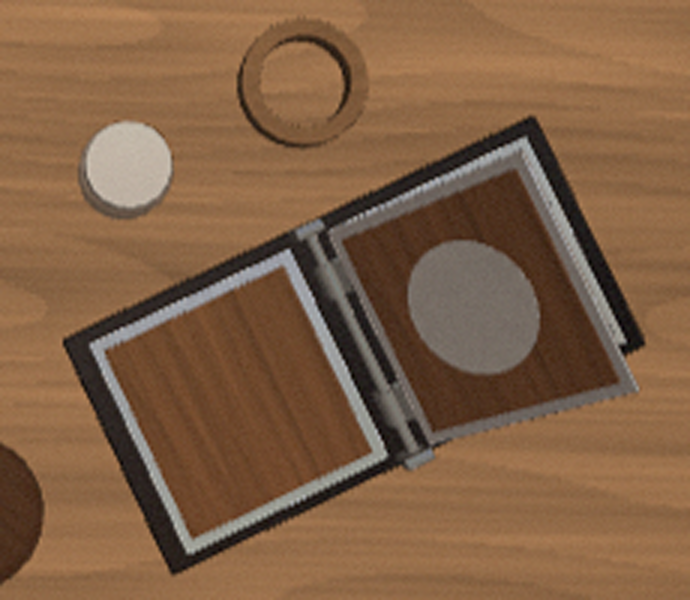

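Run:
```python
from h import *
t=lambda x,y:(290+x/3,180+y/3)
s=lambda x,y:(130+x/3.4,170+y/3.4)
C=[onz("top",t(*p),.008) for p in [(65,341),(175,572),(533,118),(643,347)]]
c=np.mean(C,0); print("base",np.round(C,4),c)
ex=(C[0]-C[1]+C[2]-C[3]);ey=(C[0]-C[2]+C[1]-C[3])
print("yaw",np.arctan2(ex[1],ex[0]),np.arctan2(-ey[0],ey[1]),np.linalg.norm(ex)/2,np.linalg.norm(ey)/2)
P=[onz("top",t(*p),.034) for p in [(310,228),(418,458)]]
print("posts",P,np.mean(P,0))
S=[onz("scene",s(*p),.008) for p in [(27,265),(93,460),(575,113),(703,260)]];print("scene corners",np.round(S,4),np.mean(S,0))
yaw=(np.arctan2(ex[1],ex[0])+np.arctan2(-ey[0],ey[1]))/2
X=np.array([np.cos(yaw),np.sin(yaw),0]);Y=np.array([-X[1],X[0],0])
o=c.copy();o[2]=.024
for nm,p,sg in [("scene",s(95,40),-1),("scene",s(168,190),1),("top",t(525,150),1),("top",t(636,392),-1)]:
    q=onplane(nm,p,o+sg*.075*X,X)-o; a,z=-q@Y,q[2]; print(nm,sg,np.hypot(a,z),np.arctan2(z,a))
for nm,pz in [("jar",onz("top",t(128,165),.085)),("tape",onz("top",t(304,82),.024)),("blank",onz("top",(278,351),.016))]:
    d=pz-o; print(nm,pz,d@X,d@Y)
# midpoint from stations
np.savez("book.npz",o=o,yaw=yaw); print(o,yaw)
```

```text
base [[ 0.5356  0.0969  0.008 ]
 [ 0.3881  0.0216  0.008 ]
 [ 0.6911 -0.2106  0.008 ]
 [ 0.5409 -0.2851  0.008 ]] [ 0.53892157 -0.09431905  0.008     ]
yaw 0.4663433934860946 0.46511452848186535 0.16663896419629937 0.3436223924576926
posts [array([ 0.61270205, -0.05801448,  0.034     ]), array([ 0.46818727, -0.12942399,  0.034     ])] [ 0.54044466 -0.09371924  0.034     ]
scene corners [[ 0.5477 -0.2823  0.008 ]
 [ 0.6977 -0.2059  0.008 ]
 [ 0.3939  0.0228  0.008 ]
 [ 0.5439  0.0988  0.008 ]] [ 0.54579654 -0.09166869  0.008     ]
scene -1 0.15686470258789673 0.8155495297439977
scene 1 0.15686501788493062 0.8260058943721373
top 1 0.16405563228279385 0.844751496871864
top -1 0.15707903684287478 0.8051874922927758
jar [0.64557442 0.06181193 0.085     ] 0.16540812901622948 0.09160711781796606
tape [ 0.70827467 -0.05429603  0.024     ] 0.16928935997036168 -0.0402917715665318
blank [0.42448444 0.15877136 0.016     ] 0.011407442019276555 0.2775256405618398
[ 0.53892157 -0.09431905  0.024     ] 0.46572896098398
```

```bash
cat >> h.py <<'E'
O=np.array([.541,-.0935,0]); YAW=.466
BX=np.array([np.cos(YAW),np.sin(YAW),0]);BY=np.array([-BX[1],BX[0],0]);BZ=np.array([0,0,1.])
RT=np.column_stack([BX,-BY,-BZ])
def W(x,y,z): return O+BX*x+BY*y+BZ*z
def book(p):
    d=np.array(p)-O; return np.round([d@BX,d@BY,d[2]],4)
def delta(P,Rt=RT):
    s=status.read_state(); R0=R.from_rotvec(s["orientation"]).as_matrix()
    return np.round(R.from_matrix(R0.T@Rt).as_rotvec(),4), np.round(R0.T@(np.array(P)-s["eef_pos"]),4)
E
python3 - <<'E'
from h import *
print(delta(W(0,-.185,.22)))
E
```

```text
(array([-1.800e-03,  9.000e-04, -1.812e+00]), array([-0.183 , -0.5506,  0.0189]))
```

Request:
play_rows --motion '[0, 0, -0.15, -0.015, -0.046, 0.002, 0.085, 0, 0, -0.31, -0.031, -0.093, 0.003, 0.06, 0, 0, -0.47, -0.048, -0.143, 0.005, 0.03, 0, 0, -0.64, -0.065, -0.195, 0.007, 0, 0, 0, -0.81, -0.082, -0.247, 0.009, 0, 0, 0, -0.98, -0.099, -0.298, 0.01, 0, 0, 0, -1.15, -0.116, -0.35, 0.012, 0, 0, 0, -1.32, -0.133, -0.402, 0.014, 0, 0, 0, -1.49, -0.15, -0.453, 0.016, 0, 0, 0, -1.63, -0.165, -0.496, 0.017, 0]' --newtons 20

```text
clock: 1.35
eef_pos: [0.5762, -0.2875, 0.2215]
orientation: [-3.108, -0.453, 0.001]
ft_force: [0.7, 0.2, -0.2]
opening: 0.0003
```

Run:
```python
from h import *
print(delta(W(0,-.185,.16)), status.read_state())
```

```text
(array([-0.001 ,  0.0006, -0.1764]), array([ 0.0542, -0.0138,  0.0615])) {'clock': 1.35, 'joints': array([-6.50172979e-01,  3.47553864e-01,  1.40698352e+00,  5.43338609e-05,
        1.38821004e+00, -9.39796649e-01]), 'dq': array([ 0.54361824,  0.45906488, -0.55857646, -0.00481806,  0.0958115 ,
       -0.5547418 ]), 'tau': array([-1.23213205e+00, -4.93643045e+01, -3.10799682e+01,  1.50872162e-01,
        4.39202340e-04,  5.57296816e-01]), 'eef_pos': array([ 0.57616743, -0.28751024,  0.2214991 ]), 'orientation': array([-3.10785913e+00, -4.53211646e-01,  1.21003550e-03]), 'ft_force': array([ 0.69647229,  0.15732803, -0.19007762]), 'torque': array([-0.00760837, -0.05402641,  0.02708547]), 'opening': 0.00034135255417072657}
```

Request:
play_rows --motion '[0, 0, -0.09, 0.012, -0.006, 0.0, 0, 0, 0, -0.18, 0.022, -0.012, 0.0, 0, 0, 0, -0.18, 0.022, -0.012, 0.0, 0, 0, 0, -0.18, 0.022, -0.012, 0.0, 0]'

```text
clock: 1.85
eef_pos: [0.5922, -0.2717, 0.222]
orientation: [-3.058, -0.72, 0.001]
ft_force: [-0.2, -0.0, 0.1]
opening: 0.0003
```

Run:
```python
from h import *
s=status.read_state()
print(delta(W(0,-.165,.112)), book(s["eef_pos"]),s["dq"],s["ft_force"])
import cv2
for n in("scene","top"):
    im=eyes.grab_frame(n); cv2.imwrite(f"pics/{n}1.png",im[:,:,::-1])
cv2.imwrite("pics/b1.png",cv2.resize(np.hstack([cv2.imread("pics/scene1.png")[100:330,100:400],cv2.imread("pics/top1.png")[170:400,280:580]]),(800,307)))
```

```text
(array([-0.0004,  0.0006, -0.0037]), array([ 0.0343, -0.0173,  0.1099])) [-0.0343 -0.1822  0.222 ] [-0.00707334 -0.00475431  0.00069056  0.00129926  0.00015385 -0.00561043] [-0.23087506 -0.01894204  0.12989464]
```

View pics/b1.png

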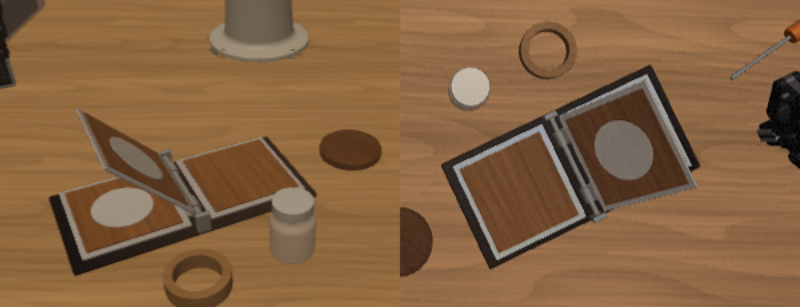

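Run:
```python
from h import *
s=status.read_state()
print(s["clock"],proj("top",s["eef_pos"]),proj("scene",s["eef_pos"]))
import cv2
for n in("scene","top"):
    im=eyes.grab_frame(n); cv2.imwrite(f"pics/{n}2.png",im[:,:,::-1])
cv2.imwrite("pics/b2.png",cv2.resize(np.hstack([cv2.imread("pics/scene2.png"),cv2.imread("pics/top2.png")]),(800,300)))
```

```text
1.95 [556.45302161 268.5946104 ] [102.87942879 159.01686782]
```

View pics/b2.png

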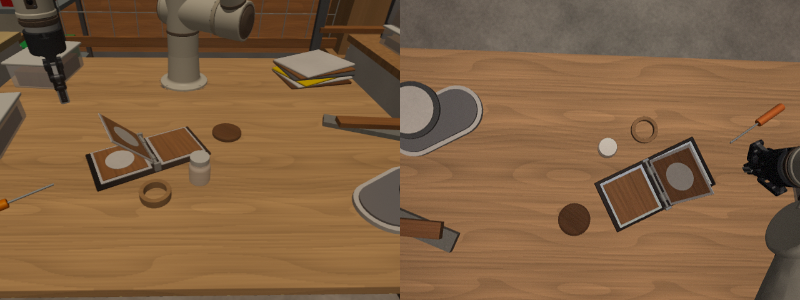

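Request:
play_rows --motion '[0, 0, 0, 0.01, -0.005, 0.025, 0, 0, 0, 0, 0.022, -0.011, 0.06, 0, 0, 0, 0, 0.034, -0.017, 0.095, 0, 0, 0, 0, 0.034, -0.017, 0.11, 0, 0, 0, 0, 0.034, -0.017, 0.11, 0, 0, 0, 0, 0.034, -0.017, 0.11, 0]'

```text
clock: 2.8
eef_pos: [0.6162, -0.2423, 0.1143]
orientation: [3.055, 0.721, 0.003]
ft_force: [-0.3, 0.1, -0.2]
opening: -0.0003
```

```bash
cat >> h.py <<'E'
def tcp(phi,r=.125):
    zt=.024+r*np.sin(phi)-.004*np.cos(phi) if phi>np.pi/2 else .024+.16*np.sin(phi)-.035
    y=-.011+(-r*np.cos(phi)-.004*np.sin(phi) if phi>np.pi/2 else -.16*np.cos(phi)-.004*np.sin(phi))
    return y,zt+.008
E
python3 - <<'E'
from h import *
s=status.read_state()
b=book(s["eef_pos"]);print(b,delta(W(*b))[0],s["ft_force"])
for p in np.arange(.7,3.2,.1):
    y,z=tcp(p); print(round(p,2),np.round([y,z],3), "tool dy,dz",np.round([-(y-b[1]),-(z-b[2])],3))
E
```

```text
[ 0.0004 -0.1667  0.1143] [ 0.0028 -0.0015 -0.0028] [-0.25808627  0.14347608 -0.2087501 ]
0.7 [-0.136  0.1  ] tool dy,dz [-0.031  0.014]
0.8 [-0.125  0.112] tool dy,dz [-0.041  0.003]
0.9 [-0.114  0.122] tool dy,dz [-0.053 -0.008]
1.0 [-0.101  0.132] tool dy,dz [-0.066 -0.017]
1.1 [-0.087  0.14 ] tool dy,dz [-0.08  -0.025]
1.2 [-0.073  0.146] tool dy,dz [-0.094 -0.032]
1.3 [-0.058  0.151] tool dy,dz [-0.109 -0.037]
1.4 [-0.042  0.155] tool dy,dz [-0.125 -0.04 ]
1.5 [-0.026  0.157] tool dy,dz [-0.14  -0.042]
1.6 [-0.011  0.157] tool dy,dz [-0.155 -0.043]
1.7 [0.001 0.156] tool dy,dz [-0.168 -0.042]
1.8 [0.014 0.155] tool dy,dz [-0.18 -0.04]
1.9 [0.026 0.152] tool dy,dz [-0.192 -0.037]
2.0 [0.037 0.147] tool dy,dz [-0.204 -0.033]
2.1 [0.049 0.142] tool dy,dz [-0.215 -0.028]
2.2 [0.059 0.135] tool dy,dz [-0.226 -0.021]
2.3 [0.069 0.128] tool dy,dz [-0.236 -0.014]
2.4 [0.078 0.119] tool dy,dz [-0.245 -0.005]
2.5 [0.087 0.11 ] tool dy,dz [-0.253  0.004]
2.6 [0.094 0.1  ] tool dy,dz [-0.261  0.014]
2.7 [0.1   0.089] tool dy,dz [-0.267  0.025]
2.8 [0.105 0.078] tool dy,dz [-0.272  0.037]
2.9 [0.109 0.066] tool dy,dz [-0.276  0.049]
3.0 [0.112 0.054] tool dy,dz [-0.279  0.061]
3.1 [0.114 0.041] tool dy,dz [-0.28   0.073]
```

Request:
play_rows --motion '[0, 0, 0, 0, -0.008, 0.001, 0, 0, 0, 0, 0, -0.016, 0.002, 0, 0, 0, 0, 0, -0.024, 0.003, 0, 0, 0, 0, 0, -0.032, 0.003, 0, 0, 0, 0, 0, -0.038, 0.003, 0, 0, 0, 0, 0, -0.044, 0.0, 0, 0, 0, 0, 0, -0.05, -0.005, 0, 0, 0, 0, 0, -0.056, -0.01, 0, 0, 0, 0, 0, -0.062, -0.014, 0, 0, 0, 0, 0, -0.068, -0.018, 0]'

```text
clock: 4.05
eef_pos: [0.5851, -0.1803, 0.131]
orientation: [3.057, 0.722, 0.001]
ft_force: [-0.6, -2.2, -0.2]
opening: -0.0001
```

Run:
```python
from h import *
s=status.read_state()
print(book(s["eef_pos"]),RT.T@s["ft_force"])
import cv2
for n in("scene","top"):
    im=eyes.grab_frame(n); cv2.imwrite(f"pics/{n}3.png",im[:,:,::-1])
cv2.imwrite("pics/b3.png",cv2.resize(np.hstack([cv2.imread("pics/scene3.png")[100:330,100:400],cv2.imread("pics/top3.png")[170:400,280:580]]),(800,307)))
```

```text
[ 0.0004 -0.0973  0.131 ] [-1.57166675  1.69776921  0.18763209]
```

View pics/b3.png

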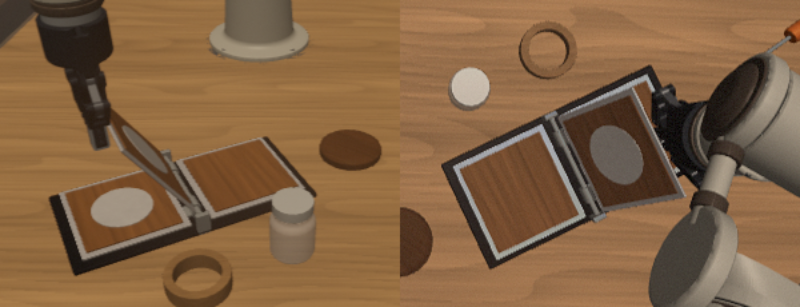

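Request:
play_rows --motion '[0, 0, 0, 0, -0.007, -0.004, 0, 0, 0, 0, 0, -0.015, -0.009, 0, 0, 0, 0, 0, -0.024, -0.013, 0, 0, 0, 0, 0, -0.033, -0.016, 0, 0, 0, 0, 0, -0.042, -0.019, 0, 0, 0, 0, 0, -0.051, -0.021, 0, 0, 0, 0, 0, -0.06, -0.022, 0, 0, 0, 0, 0, -0.069, -0.023, 0, 0, 0, 0, 0, -0.078, -0.024, 0, 0, 0, 0, 0, -0.087, -0.025, 0]'

```text
clock: 5.4
eef_pos: [0.5454, -0.1017, 0.1548]
orientation: [-3.057, -0.722, 0.001]
ft_force: [1.1, -1.3, -0.9]
opening: 0.0
```

Run:
```python
from h import *
s=status.read_state()
print(book(s["eef_pos"]),RT.T@s["ft_force"])
import cv2
for n in("scene","top"):
    im=eyes.grab_frame(n); cv2.imwrite(f"pics/{n}4.png",im[:,:,::-1])
cv2.imwrite("pics/b4.png",cv2.resize(np.hstack([cv2.imread("pics/scene4.png")[100:330,100:400],cv2.imread("pics/top4.png")[170:400,280:580]]),(800,307)))
```

```text
[ 0.0003 -0.0093  0.1548] [0.37560339 1.66700797 0.85304445]
```

View pics/b4.png

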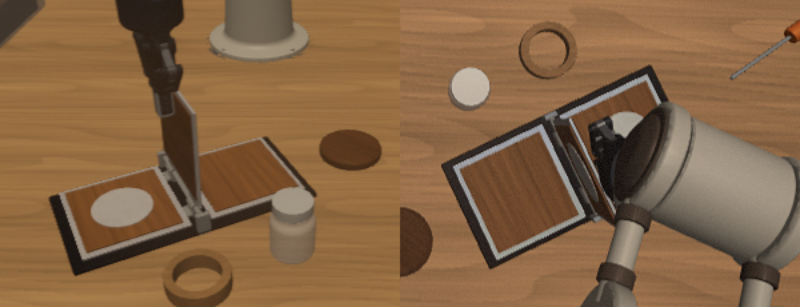

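Request:
play_rows --motion '[0, 0, 0, 0, -0.008, 0.0, 0, 0, 0, 0, 0, -0.016, 0.001, 0, 0, 0, 0, 0, -0.025, 0.003, 0, 0, 0, 0, 0, -0.033, 0.005, 0, 0, 0, 0, 0, -0.041, 0.008, 0, 0, 0, 0, 0, -0.049, 0.011, 0, 0, 0, 0, 0, -0.057, 0.014, 0, 0, 0, 0, 0, -0.065, 0.019, 0, 0, 0, 0, 0, -0.073, 0.024, 0, 0, 0, 0, 0, -0.08, 0.029, 0]'

```text
clock: 6.75
eef_pos: [0.51, -0.0304, 0.1258]
orientation: [3.057, 0.723, -0.0]
ft_force: [1.5, -1.6, -0.0]
opening: 0.0002
```

Run:
```python
from h import *
s=status.read_state()
print(book(s["eef_pos"]),RT.T@s["ft_force"])
import cv2
for n in("scene","top"):
    im=eyes.grab_frame(n); cv2.imwrite(f"pics/{n}5.png",im[:,:,::-1])
cv2.imwrite("pics/b5.png",cv2.resize(np.hstack([cv2.imread("pics/scene5.png")[100:330,100:400],cv2.imread("pics/top5.png")[170:400,280:580]]),(800,307)))
```

```text
[0.0006 0.0703 0.1258] [0.63824296 2.07689518 0.04354409]
```

View pics/b5.png

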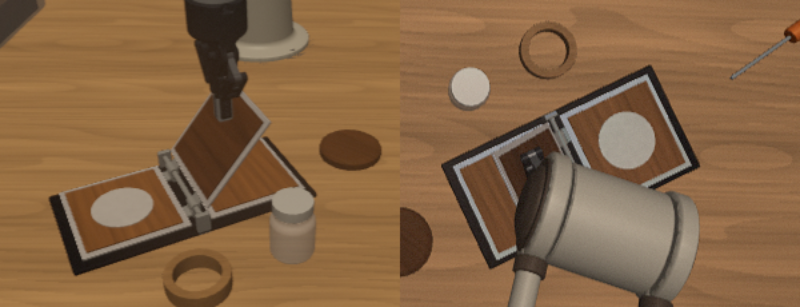

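Request:
play_rows --motion '[0, 0, 0, 0, -0.007, 0.006, 0, 0, 0, 0, 0, -0.013, 0.013, 0, 0, 0, 0, 0, -0.018, 0.019, 0, 0, 0, 0, 0, -0.023, 0.026, 0, 0, 0, 0, 0, -0.027, 0.033, 0, 0, 0, 0, 0, -0.031, 0.04, 0, 0, 0, 0, 0, -0.034, 0.047, 0, 0, 0, 0, 0, -0.037, 0.054, 0, 0, 0, 0, 0, -0.039, 0.061, 0, 0, 0, 0, 0, -0.042, 0.068, 0]'

```text
clock: 8.1
eef_pos: [0.4915, 0.0066, 0.0579]
orientation: [3.057, 0.722, 0.0]
ft_force: [-0.0, -0.7, 1.2]
opening: 0.0004
```

Run:
```python
from h import *
s=status.read_state()
print(book(s["eef_pos"]),RT.T@s["ft_force"])
```

```text
[0.0008 0.1117 0.0579] [-0.33980171  0.61140623 -1.23438783]
```

Request:
play_rows --motion '[0, 0, 0, 0, -0.001, 0.004, 0, 0, 0, 0, 0, -0.002, 0.008, 0, 0, 0, 0, 0, -0.002, 0.012, 0, 0, 0, 0, 0, -0.002, 0.016, 0, 0, 0, 0, 0, -0.002, 0.019, 0, 0, 0, 0, 0, -0.002, 0.021, 0, 0, 0, 0, 0, -0.002, 0.022, 0, 0, 0, 0, 0, -0.002, 0.022, 0]'

```text
clock: 9.1
eef_pos: [0.4906, 0.0084, 0.0363]
orientation: [3.057, 0.722, 0.0]
ft_force: [0.0, -0.2, 0.7]
opening: -0.0001
```

Run:
```python
from h import *
s=status.read_state()
print(book(s["eef_pos"]),RT.T@s["ft_force"])
```

```text
[0.0008 0.1137 0.0363] [-0.05780535  0.20467292 -0.69272789]
```

Nearly flat; press about 1–3 mm more until the force rises.

Request:
play_rows --motion '[0, 0, 0, 0, 0, 0.001, 0, 0, 0, 0, 0, 0, 0.001, 0, 0, 0, 0, 0, 0, 0.002, 0, 0, 0, 0, 0, 0, 0.002, 0]'

```text
clock: 9.6
eef_pos: [0.4909, 0.0084, 0.0358]
orientation: [3.057, 0.723, -0.001]
ft_force: [-5.7, 0.5, 15.1]
opening: -0.0002
```

Run:
```python
from h import *
s=status.read_state()
print(book(s["eef_pos"]),RT.T@s["ft_force"])
```

```text
[0.001  0.1136 0.0358] [ -4.84142509  -2.97101209 -15.14715853]
```

Request:
play_rows --motion '[0, 0, 0, 0, 0, -0.002, 0, 0, 0, 0, 0, 0, -0.008, 0, 0, 0, 0, 0, 0, -0.02, 0, 0, 0, 0, 0, 0, -0.05, 0, 0, 0, 0, 0, 0, -0.09, 0, 0, 0, 0, 0, 0, -0.13, 0, 0, 0, 0, 0, 0, -0.17, 0, 0, 0, 0, 0, 0, -0.2, 0, 0, 0, 0, 0, 0, -0.2, 0]'

```text
clock: 10.72
eef_pos: [0.4923, 0.0081, 0.2378]
orientation: [3.054, 0.722, 0.009]
ft_force: [1.2, 0.1, -0.8]
opening: -0.0001
```

Request:
play_rows --motion '[0, 0, 0, -0.03, 0.03, 0, 0, 0, 0, 0, -0.07, 0.07, 0, 0, 0, 0, 0, -0.11, 0.12, 0, 0, 0, 0, 0, -0.14, 0.17, 0, 0, 0, 0, 0, -0.15, 0.22, 0, 0, 0, 0, 0, -0.15, 0.27, 0, 0, 0, 0, 0, -0.15, 0.31, 0, 0, 0, 0, 0, -0.15, 0.35, 0, 0, 0, 0, 0, -0.15, 0.35, 0, 0, 0, 0, 0, -0.15, 0.35, 0, 0]'

```text
clock: 11.98
eef_pos: [0.5125, -0.3707, 0.2331]
orientation: [-3.055, -0.722, 0.002]
ft_force: [1.1, 0.5, -0.1]
opening: 0.0002
```

Run:
```python
from h import *
s=status.read_state()
print(s["clock"],s["eef_pos"],s["ft_force"],s["dq"])
import cv2
for n in("scene","top"):
    im=eyes.grab_frame(n); cv2.imwrite(f"pics/{n}6.png",im[:,:,::-1])
cv2.imwrite("pics/b6.png",cv2.resize(np.hstack([cv2.imread("pics/scene6.png")[100:330,100:400],cv2.imread("pics/top6.png")[170:400,240:540]]),(800,307),interpolation=cv2.INTER_CUBIC))
```

```text
11.975 [ 0.51249708 -0.37066137  0.23309194] [ 1.131795    0.47373948 -0.10520089] [ 9.47160097e-03 -2.51635078e-02  1.19073091e-02  1.69245820e-04
  6.23126564e-05 -1.89155467e-03]
```

View pics/b6.png

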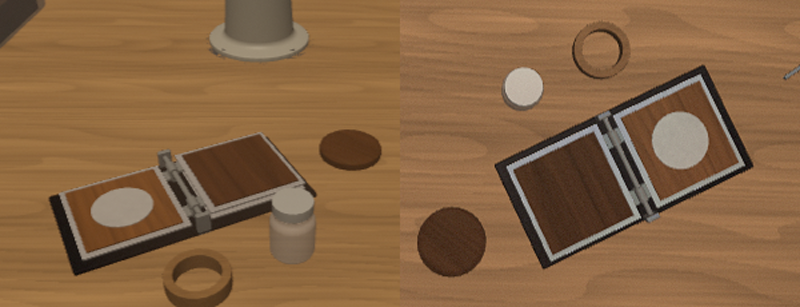

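Run:
```python
from h import *
import cv2
a=cv2.imread("pics/scene6.png"); b=cv2.imread("pics/scene0.png");t0=cv2.imread("pics/top0.png");t6=cv2.imread("pics/top6.png")
for nm,(x0,y0,x1,y1) in dict(jar=(312,215,352,258),tape=(365,182,416,232),blank=(248,320,308,380)).items():
    print(nm,"max px diff",cv2.absdiff(t0,t6)[y0:y1,x0:x1].max(), cv2.absdiff(t0,t6)[y0:y1,x0:x1].mean())
z=cv2.resize(a[170:290,210:350],None,fx=5,fy=5,interpolation=cv2.INTER_CUBIC)
for phi,col in((np.pi,(0,255,0)),(np.pi-.08,(0,0,255))):
    pts=[proj("scene",W(x,-r*np.cos(phi)-.002*np.sin(phi),.024+r*np.sin(phi)-.002*np.cos(phi))+np.array([.003,.001,0])) for x,r in((-.075,.014),(-.075,.16),(.075,.16),(.075,.014))]
    cv2.polylines(z,[np.int32((np.array(pts)-[210,170]+.5)*5)],True,col,1)
cv2.imwrite("pics/chk.png",z)
```

```text
jar max px diff 11 2.258720930232558
tape max px diff 18 2.491633986928105
blank max px diff 20 2.959814814814815
```

View pics/chk.png

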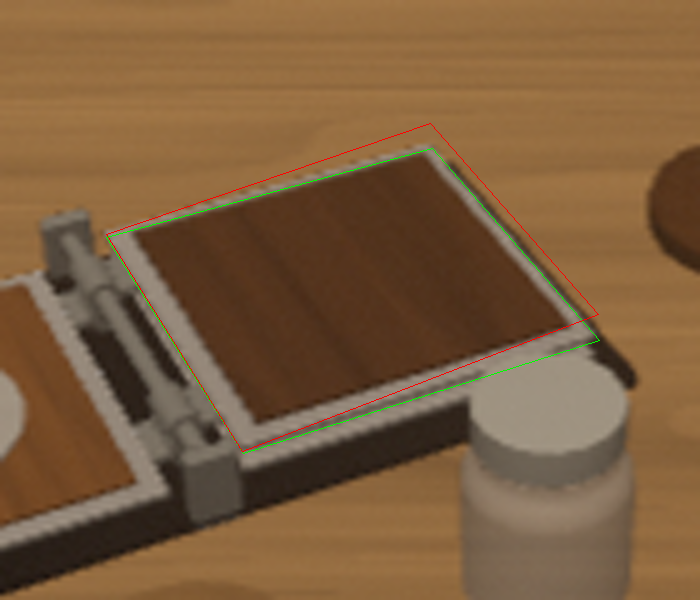

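Run:
```python
import cv2
a=cv2.imread("pics/scene6.png")
cv2.imwrite("pics/chk2.png",cv2.resize(a[190:275,245:340],None,fx=7,fy=7,interpolation=cv2.INTER_NEAREST))
```

```text
(no output)
```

View pics/chk2.png

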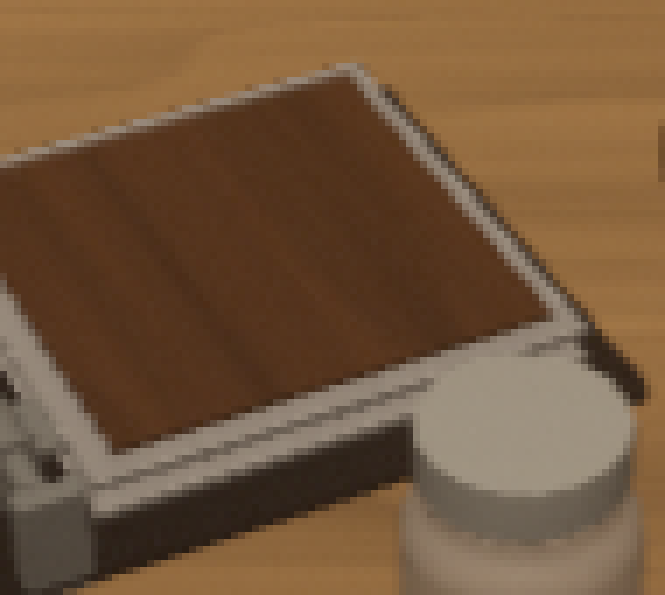

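```bash
python3 -c "
from station import ctrl;print(ctrl.hand_in())"
```

```text
the job is handed in; nothing more can be done
None
```

The leaf now lies flat on the +y side. I pushed its back with the closed fingertips from about 0.82 rad, over upright, and down. The last push pressed it onto its stop at about 15 N. I then lifted off, moved clear, and handed the job in at about 12 s; no verdict is reported.

- **Leaf flat:** at the final press the tool stopped at 35.8 mm, within 0.2 mm of the 36 mm expected for a flat leaf. In the last scene picture its edge runs nearly parallel to the fixed leaf below it. I estimate any remaining tilt at up to about 0.03 rad, against the 0.08 allowed.
- **Disagreement:** the outline I drew from my pose estimate was off from the leaf by a few picture pixels at the near corner. This is partly the calibration error, so I went by the gap line and the press height.
- **Lower leaf and bystanders:** the lower leaf looks flat in both views. Before and after pictures from the top camera show no shift of the jar, tape or sign blank.
- **Robot clear:** the arm ended with the fingers about 0.22 m above the bench and off to the side of the book. The wrist force still read 1.2 N then, about what it read in other free moves.

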